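Load the garnish caddy

ROBOT

A 7-joint arm with a two-finger parallel gripper is mounted at the origin on a cart in front of the work surface, level with it; the furniture and walls round the work are solid. World frame = base frame: x ahead of the robot, y to its left, z up, the work surface at z = 0. Lengths are in m, angles in rad, forces in N, time in s.
With the tool pointing down it reaches from about 0.425 to 0.925 m from the base axis. Payload 6.8 kg.
Tool frame: the origin (TCP) lies midway between the tips of the shut fingers; the grasp point (between the pads) lies 19 mm behind it; z points along the fingers, y is the line along which they close (so a half turn about z gives the same grasp; the last joint's range is limited). The gripper opens to 85 mm and grips with 20 to 120 N. Pads are 22 mm wide; open, the fingers measure 114 mm over their backs; the gripper's body (76 mm by 85 mm) begins 54 mm behind the grasp point. The pads swing forward as they close: fully open they stand 13 mm farther back than shut.
Start: joints at [-1.433, 0.477, 0.022, 1.555, -0.011, 1.109, -0.083], TCP at [0.164, 0.655, 0.231] pointing down, gripper open.
Joint ranges: [-2.96, 2.96], [-0.34, 2.1], [-1.41, 1.46], [0.24, 2.44], [-1.37, 4.51], [0.17, 1.92], [-2.96, 2.96]. Speed limits (rad/s): [2.39, 2.39, 3.14, 3.14, 3.14, 3.14, 3.14].

INTERFACE

Orientations are given as a rotation vector (axis times angle).
In Python, from bench import status, vision, r gives the robot as it stands. The module is installed in compiled form; this text tells all that it offers.
- The arm moves only by the shell command python3 -m handwheel 'ROWS' [OPENING] [FORCE]. ROWS is JSON, a list of rows, each an object with "dp": the shift along the tool's x, y, z in m, a list of three; "delta_rot": the turn, a rotation vector about the tool's x, y, z in rad, a list of three. In form: [{"dp": [x, y, z], "delta_rot": [rx, ry, rz]}, ...]. A call has 1 to 12 rows; each row is the pose to reach, as a shift and turn from the pose commanded when the call began, along the tool's axes at that moment; what a row does not reach only later rows make up. A row lasts 1/8 s, in which the tool goes at most 62.5 mm and 10.7 degrees, less where a joint would pass 70% of its speed; a pose out of reach is approached as far as the arm can. A call with a gripper value outside its range is refused whole. OPENING is the opening, from 0 (shut) to 1 (fully open), set as the call begins (- or left out, the last holds). The fingers move at their own pace and stop on an object; FORCE is the grip in N (left out, the last holds). Time passes only in rows, so rows that repeat a pose let the fingers close. It gives the time, the measured TCP pose, the force, the opening and the grip force at its end, in the units of the state.
- status.get_obs(): the state, without advancing time (a new reading comes with each control period).
- vision.grab_frame(name): name is "scene" or "top" or "wrist"; returns a dict with "img" (480x640x3 uint8, blue, green, red), "fovy" (degrees; the focal length in pixels is half the picture's height over the tangent of half this angle, whatever the lens; pixels are square), "cx", "cy" (the principal point, pixels), "world_from_camera" (4x4, takes a point from camera to world coordinates). Camera axes: x right, y up, looking along -z (the intrinsics and any distortion apply to the point x, -y, -z); pixel columns grow to the right and rows downward; lengths in m; the calibration is good to about 2 mm. A picture is of the moment at which its call begins. There is no depth.
- r.hand_in(): hands the job in; it is judged then, once.
The state is a dict: "clock": time; "joints": joint angles; "qvel": joint speeds; "tau": joint torques, N m; "tcp_pos": TCP position; "orientation": TCP orientation; "contact_force": force on the tool from outside, world axes, zero at the start; "moment": the same for the moment, N m; "grip_width": finger opening in m; "gripper_force": force on a finger pad.
Only numpy, scipy, OpenCV 4.12 (cv2) and the standard library are available. Lean on these libraries where they do the work, as an engineer would, in place of code of your own. Each camera call takes 0.05 s, during which the arm holds its last target. There are 200 camera calls.

TASK

Set up the garnish caddy for the next batch: stand the squeeze bottle, the white screw-lid jar, the small dredger and the tub of nibs, which wait between the warmer and the caddy, each in the pocket that is cut to its size and shape, upright and fully down on the pocket floor, and let go. Keep the containers upright on the way, and leave the piping nozzle and the chocolate cups where they stand.

Things in the scene. Friction and masses are not known exactly. Their poses are not given: they have to be found in the camera images.
- bottle: caramel-brown squeeze bottle with a white cone tip, standing: body 58 mm across, straight up to about 130 mm, 199 mm high with its tip, 0.34 kg. Grip the body high up, about 120 to 130 mm above its base, so that the tip stays clear of the gripper. Origin: centre of its underside, z up along its axis. 
- jar: white jar with a screw lid, standing: 68 mm across, 134 mm high (gripped anywhere up to 115 mm), 0.42 kg. Origin: centre of its underside, z up along its axis. 
- dredger: small plain pale-steel shaker (dredger) with a domed, pierced top, standing with the other containers (not the one at the far left behind the warmer): 44 mm across, 91 mm high, straight body up to 70 mm, 0.11 kg. Origin: centre of its underside, z up along its axis. 
- tub: open-topped white plastic tub with brown nibs in it, rectangular: 101 mm long (its x axis) and 67 mm wide (its y axis) at the rim, 60 mm high, 0.26 kg; grip it across its width (62 mm over the long walls). A gripper that sets it in reaches over the pockets beside it: best while they hold nothing tall. Origin: centre of its underside, z up.
- block_bottle: pocket block, grey plastic, 128 (x) x 102 (y) x 30 mm, one of four fixed side by side (104 mm pitch) in a steel tray, order varies. Origin: centre of its underside, 3 mm above the worktop; axes along its sides, z up. Pocket at its centre, 25 mm deep (floor 5 mm above the origin), 5 mm lead-in chamfer: round, 66 mm in diameter (for the squeeze bottle).
- block_jar: pocket block, grey plastic, 128 (x) x 102 (y) x 30 mm, one of four fixed side by side (104 mm pitch) in a steel tray, order varies. Origin: centre of its underside, 3 mm above the worktop; axes along its sides, z up. Pocket at its centre, 25 mm deep (floor 5 mm above the origin), 5 mm lead-in chamfer: round, 76 mm in diameter (for the jar).
- block_dredger: pocket block, grey plastic, 128 (x) x 102 (y) x 30 mm, one of four fixed side by side (104 mm pitch) in a steel tray, order varies. Origin: centre of its underside, 3 mm above the worktop; axes along its sides, z up. Pocket at its centre, 25 mm deep (floor 5 mm above the origin), 5 mm lead-in chamfer: round, 52 mm in diameter (for the dredger).
- block_tub: pocket block, grey plastic, 128 (x) x 102 (y) x 30 mm, one of four fixed side by side (104 mm pitch) in a steel tray, order varies. Origin: centre of its underside, 3 mm above the worktop; axes along its sides, z up. Pocket at its centre, 25 mm deep (floor 5 mm above the origin), 5 mm lead-in chamfer: rectangular, 104 mm along the block's x by 70 mm along its y (for the tub, either way round).
- piping_nozzle: bystander: pale-steel conical piping nozzle, 28 mm across, 36 mm high, standing among the containers; leave it where it is. Origin: centre of its underside. (The closed chocolate warmer to the left of the containers is 0.15 m high, 0.18 m with the knob on its lid.)
- cup: bystander: brown bell-shaped chocolate cup standing upside down, 37 mm across, 29 mm high, the leftmost of three behind the containers; leave it where it is. Origin: centre of its underside.
Things that resemble listed ones, but are neither listed nor needed, are in the scene too. Leave any green or pink look-alike of the dredger alone.

How it is judged:
At the end, for the whole second after the job is handed in: Each of the four containers stands in its own pocket, at rest: its centre within 10 mm of the pocket's centre, its base on the pocket floor (within 4 mm), leaning less than 0.12 rad; the tub lies along its rectangular pocket within 0.2 rad, either way round (horizontal distance between bottle and block_bottle below 0.01 m and z of bottle in the frame of block_bottle between 0.001 and 0.009 m and angle between each of bottle, jar, dredger, tub's own z axis and vertical below 0.12 rad and linear speed of each of bottle, jar, dredger, tub below 0.02 m/s and horizontal distance between jar and block_jar below 0.01 m and z of jar in the frame of block_jar between 0.001 and 0.009 m and horizontal distance between dredger and block_dredger below 0.01 m and z of dredger in the frame of block_dredger between 0.001 and 0.009 m and horizontal distance between tub and block_tub below 0.01 m and z of tub in the frame of block_tub between 0.001 and 0.009 m and angle between the x axis of tub and the x axis of block_tub, either way round below 0.2 rad); the robot touches nothing.
It fails at once if a container is tipped over (more than 0.6 rad) (angle between any of bottle, jar, dredger, tub's own z axis and vertical above 0.6 rad).
It fails at once if the piping nozzle or the leftmost chocolate cup is shifted by more than 25 mm (distance of any of piping_nozzle, cup from where it was at the start of the episode above 0.025 m).
It also fails if it takes over 120 s, if anything falls off the work surface, if the arm or the gripper's body presses on something with over 40 N, if the wrist force passes 120 N, or if a joint passes its speed limit or range.

## Working session

There is one attempt and no reset: what is moved stays moved. The work goes in short steps, Python scripts to look and compute and a shell command to move; the robot and the scene stay as the last step left them, time stands still between calls to the robot, and variables do not carry over. Pictures are saved under pics/ and viewed, at most 17 in all, crops included, and the job is handed in when it is done.

```bash
mkdir -p pics
cat > h.py <<'E'
import numpy as np, cv2
from bench import status, vision, r
def cast(f,u,v,z):
    T=np.array(f["world_from_camera"]);F=240/np.tan(np.radians(f["fovy"])/2)
    d=T[:3,:3]@np.array([(u-f["cx"])/F,-(v-f["cy"])/F,-1]);o=T[:3,3]
    return o+d*(z-o[2])/d[2]
E
python3 - <<'E'
from h import *
o=status.get_obs();print({k:np.round(v,3).tolist() for k,v in o.items()})
for n in("scene","top","wrist"):
    f=vision.grab_frame(n);cv2.imwrite(f"pics/{n}0.png",f["img"]);print(n,[k for k in f],f["fovy"],f["cx"],f["cy"],np.round(f["world_from_camera"],3).tolist(),{k:f[k] for k in f if 'dist' in k})
E
```

```text
{'clock': 0.0, 'joints': [-1.433, 0.478, 0.022, 1.556, -0.011, 1.109, -0.083], 'qvel': [0.001, -0.002, -0.0, -0.0, 0.0, -0.001, 0.002], 'tau': [-0.002, -59.641, 1.607, -28.121, 0.012, 0.009, -0.0], 'tcp_pos': [0.164, 0.654, 0.23], 'orientation': [-0.385, -3.118, 0.003], 'contact_force': [-0.712, 0.959, -0.031], 'moment': [-0.005, -0.048, -0.041], 'gripper_force': 0.0, 'grip_width': 0.085}
scene ['img', 'fovy', 'cx', 'cy', 'world_from_camera'] 50.62284836764847 321.4666217066052 241.62277732619768 [[0.116, -0.779, 0.616, 1.297], [0.993, 0.089, -0.075, -0.181], [0.004, 0.621, 0.784, 0.923], [0.0, 0.0, 0.0, 1.0]] {}
top ['img', 'fovy', 'cx', 'cy', 'world_from_camera'] 50.00520412166448 320.9606650492104 237.48299416985702 [[-0.006, 0.993, -0.114, 0.466], [-1.0, -0.005, 0.015, -0.079], [0.014, 0.114, 0.993, 1.12], [0.0, 0.0, 0.0, 1.0]] {}
wrist ['img', 'fovy', 'cx', 'cy', 'world_from_camera'] 69.78595313574797 313.88641989603593 241.49020613669217 [[0.244, -0.934, -0.261, 0.098], [0.97, 0.234, 0.068, 0.67], [-0.003, -0.27, 0.963, 0.373], [0.0, 0.0, 0.0, 1.0]] {}
```

View pics/top0.png

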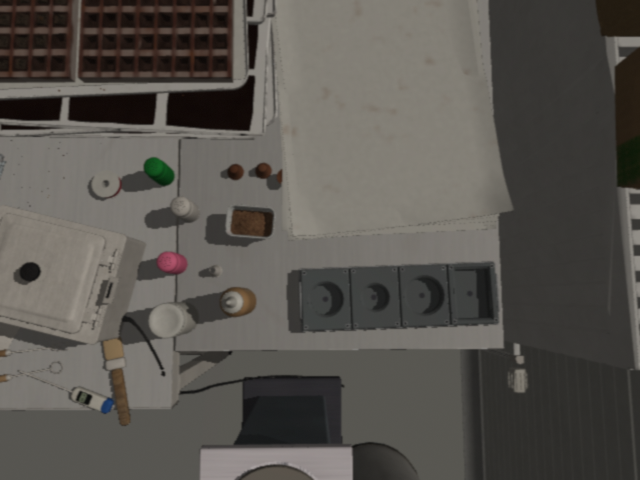

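View pics/scene0.png

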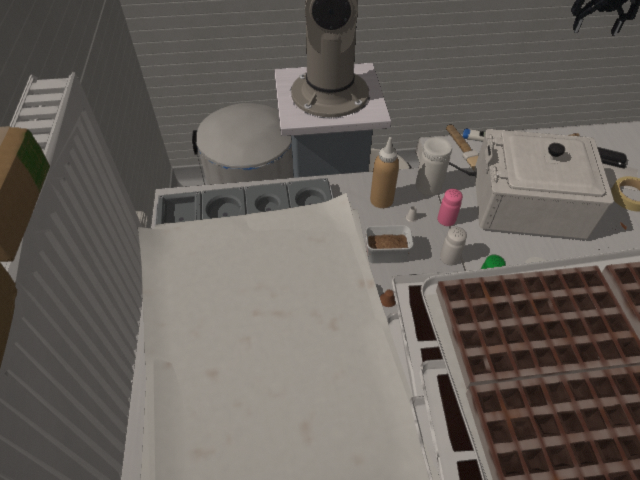

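Run:
```python
import cv2,numpy as np
t=cv2.imread("pics/top0.png");s=cv2.imread("pics/scene0.png")
a=cv2.resize(t[160:350,130:330],None,fx=3,fy=3,interpolation=2)
b=cv2.resize(s[120:320,340:520],None,fx=3,fy=3,interpolation=2)
c=cv2.resize(t[225:345,285:515],None,fx=3.4,fy=3.4,interpolation=2)
cv2.imwrite("pics/a.png",cv2.convertScaleAbs(a,alpha=1.3));cv2.imwrite("pics/b.png",cv2.convertScaleAbs(b,alpha=1.3));cv2.imwrite("pics/c.png",cv2.convertScaleAbs(c,alpha=1.5))
```

```text
(no output)
```

View pics/a.png

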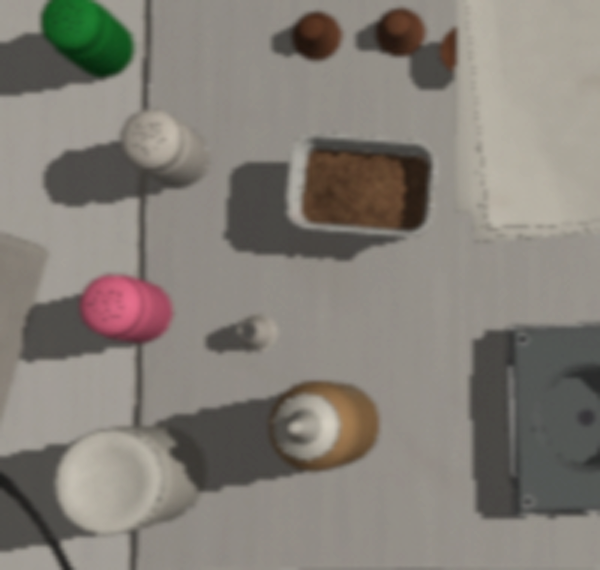

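View pics/b.png

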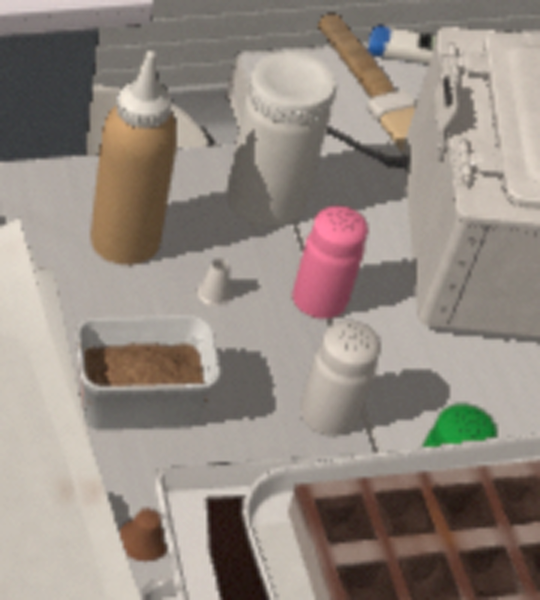

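View pics/c.png

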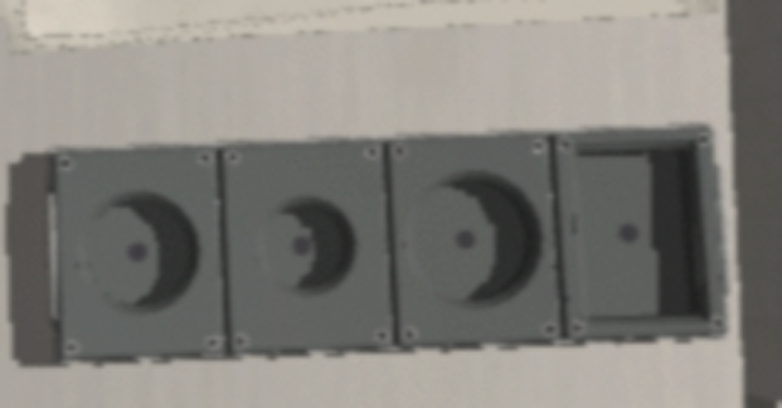

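The crops show the pockets left to right as bottle, dredger, jar, tub, with corner screws and centre drain dots visible. They also show the jar lid, the bottle tip, the dredger dome and the tub rim. I'll triangulate from these pixels.

```bash
cat >> h.py <<'E'
def tri(f,p,g,q):
    a0=cast(f,*p,0);a1=cast(f,*p,.2);b0=cast(g,*q,0);b1=cast(g,*q,.2)
    u=(a1-a0)/np.linalg.norm(a1-a0);w=(b1-b0)/np.linalg.norm(b1-b0)
    s=np.linalg.lstsq(np.c_[u,-w],b0-a0,rcond=None)[0]
    A=a0+u*s[0];B=b0+w*s[1];return np.round((A+B)/2,4),round(float(np.linalg.norm(A-B)),4)
E
python3 - <<'E'
from h import *
t=vision.grab_frame("top");s=vision.grab_frame("scene")
A=lambda u,v:(130+u/3,160+v/3);B=lambda u,v:(340+u/3,120+v/3);C=lambda u,v:(285+u/3.4,225+v/3.4)
R=lambda x:np.round(x,4)
for n,p,q,z in[("bottle tip",(295,427),(149,55),.199),("jar lid",(107,482),(293,83),.134),("dredger",(152,140),(352,340),.088),("nozzle",(243,330),(218,265),.036)]:
    print(n,tri(t,A(*p),s,B(*q)),R(cast(t,*A(*p),z)),R(cast(s,*B(*q),z)))
c=[cast(t,*A(*p),.06) for p in[(294,138),(435,148),(430,233),(288,227)]]
print("tub",R(c),R(np.mean(c,0)))
for p,q in[((289.4,239.7),(348,197)),((512,210),(143,230))]:print("paper",tri(t,p,s,q))
print("rack corner",tri(t,(265,133),s,(393,276)))
for i,(S,d) in enumerate([([(65,162),(205,157),(71,346),(213,341)],(137,252)),([(233,157),(373,152),(241,341),(380,336)],(302,245)),([(399,152),(539,146),(408,335),(550,328)],(465,239)),([(566,146),(704,133),(579,328),(718,323)],(628,233))]):
    w=np.array([cast(t,*C(*p),.033) for p in S]);ax=(w[0]-w[2]+w[1]-w[3]);print(i,R(w.mean(0)),R(cast(t,*C(*d),.008)),"yaw",np.arctan2(ax[1],ax[0]))
E
```

```text
bottle tip (array([0.4559, 0.0712, 0.195 ]), 0.0024) [0.4561 0.0718 0.199 ] [0.4605 0.0686 0.199 ]
jar lid (array([0.4213, 0.2009, 0.1258]), 0.0026) [0.4219 0.1999 0.134 ] [0.4305 0.1956 0.134 ]
dredger (array([0.6485, 0.1902, 0.0845]), 0.0005) [0.6478 0.189  0.088 ] [0.6512 0.1889 0.088 ]
nozzle (array([0.5217, 0.1333, 0.0324]), 0.0064) [0.522  0.1358 0.036 ] [0.5249 0.1287 0.036 ]
tub [[6.538e-01 9.810e-02 6.000e-02]
 [6.464e-01 3.000e-04 6.000e-02]
 [5.870e-01 3.500e-03 6.000e-02]
 [5.916e-01 1.014e-01 6.000e-02]] [0.6197 0.0508 0.06  ]
paper (array([ 0.573 , -0.0355,  0.1449]), 0.0036)
paper (array([ 0.6266, -0.4544,  0.1583]), 0.0058)
rack corner (array([0.7825, 0.0146, 0.1464]), 0.0016)
0 [ 0.4605 -0.1048  0.033 ] [ 0.4597 -0.1044  0.008 ] yaw 0.03108640357092142
1 [ 0.4629 -0.2088  0.033 ] [ 0.4635 -0.2088  0.008 ] yaw 0.022903220261586806
2 [ 0.4661 -0.3126  0.033 ] [ 0.4666 -0.3122  0.008 ] yaw 0.02620063012517344
3 [ 0.4702 -0.4171  0.033 ] [ 0.4697 -0.416   0.008 ] yaw 0.03310152242979887
```

```bash
cat >> h.py <<'E'
from scipy.spatial.transform import Rotation as Ro
def go(x,y,z,yaw):
    "dp, delta_rot to a tool-down pose whose tool x axis points at world angle yaw (deg)"
    o=status.get_obs();R0=Ro.from_rotvec(o["orientation"])
    G=Ro.from_euler("z",yaw,degrees=True)*Ro.from_rotvec([np.pi,0,0])
    d=R0.inv().apply(np.array([x,y,z])-o["tcp_pos"])
    print("dp",np.round(d,4).tolist(),"rot",np.round((R0.inv()*G).as_rotvec(),3).tolist(),"tcp",np.round(o["tcp_pos"],4),"t",round(o["clock"],2))
E
python3 - <<'E'
from h import *
t=vision.grab_frame("top")
for n,p,z in[("green",(156,165),.088),("pink",(130+112/3,160+305/3),.088),("warm",(144,240),.15),("warm",(96,340),.15)]:print(n,cast(t,*p,z))
go(.62,.051,.26,87)
E
```

```text
green [0.73428742 0.24135523 0.088     ]
pink [0.53645896 0.21283123 0.088     ]
warm [0.57337785 0.24026311 0.15      ]
warm [0.38823964 0.32228016 0.15      ]
dp [-0.5889, -0.4745, -0.0287] rot [-0.0, 0.0, 1.377] tcp [0.1642 0.6545 0.231 ] t 0.3
```

```bash
python3 -m handwheel '[{"dp":[-0.05,-0.04,-0.029],"delta_rot":[0,0,0.12]},{"dp":[-0.1,-0.08,-0.029],"delta_rot":[0,0,0.25]},{"dp":[-0.15,-0.12,-0.029],"delta_rot":[0,0,0.38]},{"dp":[-0.2,-0.16,-0.029],"delta_rot":[0,0,0.5]},{"dp":[-0.25,-0.2,-0.029],"delta_rot":[0,0,0.62]},{"dp":[-0.3,-0.24,-0.029],"delta_rot":[0,0,0.74]},{"dp":[-0.35,-0.28,-0.029],"delta_rot":[0,0,0.86]},{"dp":[-0.4,-0.32,-0.029],"delta_rot":[0,0,0.98]},{"dp":[-0.45,-0.36,-0.029],"delta_rot":[0,0,1.1]},{"dp":[-0.5,-0.4,-0.029],"delta_rot":[0,0,1.2]},{"dp":[-0.55,-0.44,-0.029],"delta_rot":[0,0,1.3]},{"dp":[-0.589,-0.4745,-0.029],"delta_rot":[0,0,1.377]}]' 1 40; python3 -c "
from h import *
go(.62,.051,.26,87)"
```

```text
clock: 1.8
tcp_pos: [0.6142, 0.0597, 0.2605]
orientation: [-2.28, -2.161, -0.001]
contact_force: [0.4, 0.0, 0.4]
grip_width: 0.0852
gripper_force: 0.0
dp [-0.0084, 0.0063, 0.0005] rot [0.0, -0.001, -0.002] tcp [0.6142 0.0597 0.2605] t 1.8
```

```bash
python3 -m handwheel '[{"dp":[0,0,0],"delta_rot":[0,0,0]},{"dp":[0,0,0],"delta_rot":[0,0,0]},{"dp":[0,0,0],"delta_rot":[0,0,0]}]'
python3 - <<'E'
from h import *
go(.62,.051,.26,87)
f=vision.grab_frame("wrist");cv2.imwrite("pics/w1.png",f["img"])
E
```

```text
clock: 2.17
tcp_pos: [0.6125, 0.063, 0.2601]
orientation: [-2.274, -2.165, -0.0]
contact_force: [0.2, -0.1, 0.2]
grip_width: 0.0856
gripper_force: 0.0
dp [-0.0116, 0.0081, 0.0001] rot [-0.001, -0.001, 0.003] tcp [0.6125 0.063  0.2601] t 2.17
```

View pics/w1.png

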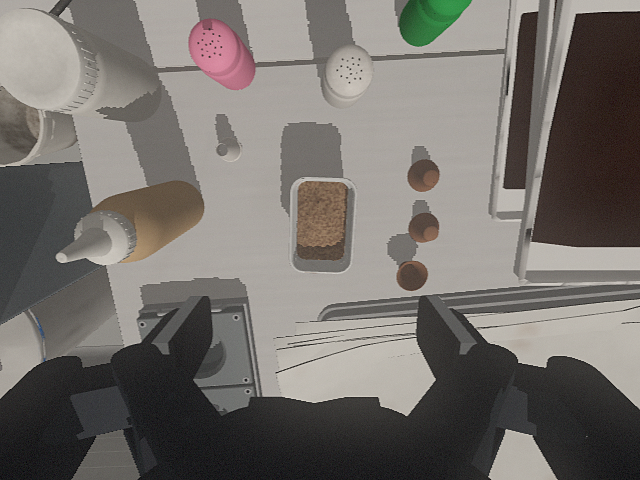

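The wrist view shows the tub's rim running from about (291,178) to (354,272), the dredger dome at (349,70), the jar lid at about (40,60) and the bottle tip at (60,257). I'll cross-check these against the top view.

Run:
```python
from h import *
f=vision.grab_frame("wrist");t=vision.grab_frame("top");R=lambda x:np.round(x,4)
c=np.array([cast(f,*p,.06) for p in[(291,178),(356,178),(354,273),(290,273)]])
print(R(c),R(c.mean(0)),"long dir",np.degrees(np.arctan2(*(c[0]+c[1]-c[2]-c[3])[1::-1])))
print("dredger",R(cast(f,349,69,.088)),"bottle tip",R(cast(f,60,258,.199)),"jar",R(cast(f,40,60,.134)))
go(.62,.051,.085,87);go(.62,.051,.024,87)
```

```text
[[ 0.5918  0.1002  0.06  ]
 [ 0.6558  0.0971  0.06  ]
 [ 0.6521 -0.0027  0.06  ]
 [ 0.5841  0.0007  0.06  ]] [0.6209 0.0488 0.06  ] long dir 86.69612174663436
dredger [0.6482 0.1899 0.088 ] bottle tip [0.454  0.0702 0.199 ] jar [0.4249 0.1979 0.134 ]
dp [-0.0112, 0.0079, 0.1753] rot [-0.0, -0.001, 0.003] tcp [0.6127 0.0624 0.2604] t 2.33
dp [-0.0112, 0.0079, 0.2363] rot [-0.0, -0.001, 0.003] tcp [0.6127 0.0624 0.2604] t 2.33
```

```bash
python3 -m handwheel '[{"dp":[-0.012,0.008,0.045],"delta_rot":[0,0,0]},{"dp":[-0.012,0.008,0.09],"delta_rot":[0,0,0]},{"dp":[-0.012,0.008,0.13],"delta_rot":[0,0,0]},{"dp":[-0.012,0.008,0.165],"delta_rot":[0,0,0]},{"dp":[-0.012,0.008,0.2],"delta_rot":[0,0,0]},{"dp":[-0.012,0.008,0.225],"delta_rot":[0,0,0]},{"dp":[-0.012,0.008,0.236],"delta_rot":[0,0,0]},{"dp":[-0.012,0.008,0.236],"delta_rot":[0,0,0]}]'; python3 -c "
from h import *
go(.6205,.0495,.024,86.7)"
```

```text
clock: 3.32
tcp_pos: [0.6203, 0.049, 0.0241]
orientation: [-2.277, -2.163, 0.001]
contact_force: [0.6, 0.1, 0.3]
grip_width: 0.0854
gripper_force: 0.0
dp [0.0006, 0.0002, 0.0001] rot [-0.001, 0.0, 0.006] tcp [0.6203 0.049  0.0241] t 3.33
```

```bash
python3 -m handwheel '[{"dp":[0,0,0],"delta_rot":[0,0,0]},{"dp":[0,0,0],"delta_rot":[0,0,0]},{"dp":[0,0,0],"delta_rot":[0,0,0]},{"dp":[0,0,0],"delta_rot":[0,0,0]},{"dp":[0,0,0],"delta_rot":[0,0,0]},{"dp":[0,0,0],"delta_rot":[0,0,0]},{"dp":[0,0,0],"delta_rot":[0,0,0]},{"dp":[0,0,0],"delta_rot":[0,0,0]}]' 0 40
```

```text
clock: 4.32
tcp_pos: [0.6212, 0.0487, 0.0258]
orientation: [2.278, 2.162, 0.003]
contact_force: [-1.3, 0.6, 6.1]
grip_width: 0.0612
gripper_force: 44.6
```

```bash
python3 -m handwheel '[{"dp":[0,0,-0.015],"delta_rot":[0,0,0]},{"dp":[0,0,-0.045],"delta_rot":[0,0,0]},{"dp":[0,0,-0.08],"delta_rot":[0,0,0]},{"dp":[0,0,-0.12],"delta_rot":[0,0,0]},{"dp":[0,0,-0.16],"delta_rot":[0,0,0]},{"dp":[0,0,-0.2],"delta_rot":[0,0,0]},{"dp":[0,0,-0.225],"delta_rot":[0,0,0]},{"dp":[0,0,-0.235],"delta_rot":[0,0,0]}]'; python3 -c "
from h import *
go(.47,-.4165,.26,181.7)
f=vision.grab_frame('wrist');cv2.imwrite('pics/w2.png',f['img'])"
```

```text
clock: 5.32
tcp_pos: [0.6209, 0.0483, 0.2615]
orientation: [2.278, 2.162, 0.004]
contact_force: [-0.3, -0.6, -3.4]
grip_width: 0.0614
gripper_force: 44.8
dp [-0.4721, -0.1264, 0.0007] rot [0.003, 0.002, -1.653] tcp [0.6209 0.0483 0.2615] t 5.33
```

View pics/w2.png

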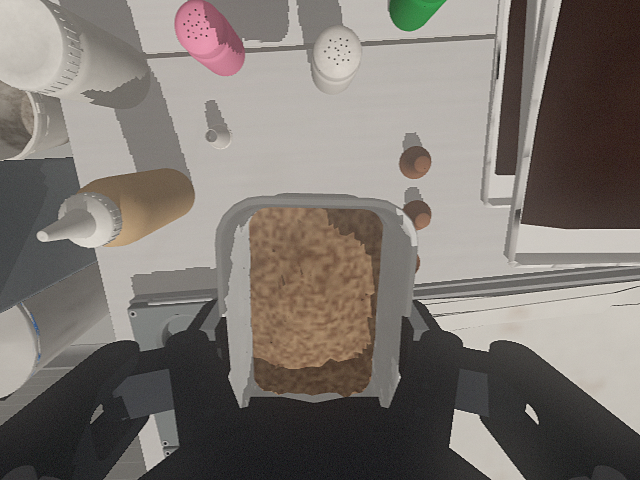

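```bash
python3 -m handwheel '[{"dp":[-0.03,-0.008,0],"delta_rot":[0,0,-0.1]},{"dp":[-0.07,-0.019,0],"delta_rot":[0,0,-0.25]},{"dp":[-0.11,-0.03,0],"delta_rot":[0,0,-0.4]},{"dp":[-0.155,-0.042,0],"delta_rot":[0,0,-0.55]},{"dp":[-0.2,-0.054,0],"delta_rot":[0,0,-0.7]},{"dp":[-0.245,-0.066,0],"delta_rot":[0,0,-0.85]},{"dp":[-0.29,-0.078,0],"delta_rot":[0,0,-1.0]},{"dp":[-0.335,-0.09,0],"delta_rot":[0,0,-1.15]},{"dp":[-0.38,-0.102,0],"delta_rot":[0,0,-1.3]},{"dp":[-0.42,-0.113,0],"delta_rot":[0,0,-1.45]},{"dp":[-0.455,-0.122,0],"delta_rot":[0,0,-1.58]},{"dp":[-0.472,-0.126,0],"delta_rot":[0,0,-1.653]}]'; python3 -m handwheel '[{"dp":[0,0,0],"delta_rot":[0,0,0]},{"dp":[0,0,0],"delta_rot":[0,0,0]}]'; python3 -c "
from h import *
go(.47,-.4165,.075,181.7)"
```

```text
clock: 6.88
tcp_pos: [0.4677, -0.4183, 0.2579]
orientation: [0.047, -3.139, -0.001]
contact_force: [0.1, -0.2, -2.6]
grip_width: 0.0615
gripper_force: 44.8
clock: 7.12
tcp_pos: [0.4705, -0.4147, 0.2584]
orientation: [0.047, -3.14, -0.003]
contact_force: [0.4, -0.2, -3.4]
grip_width: 0.0612
gripper_force: 44.7
dp [0.0003, -0.0021, 0.1834] rot [0.002, -0.001, 0.0] tcp [ 0.4705 -0.4147  0.2584] t 7.12
```

```bash
python3 -m handwheel '[{"dp":[0,-0.002,0.03],"delta_rot":[0,0,0]},{"dp":[0,-0.002,0.07],"delta_rot":[0,0,0]},{"dp":[0,-0.002,0.11],"delta_rot":[0,0,0]},{"dp":[0,-0.002,0.145],"delta_rot":[0,0,0]},{"dp":[0,-0.002,0.17],"delta_rot":[0,0,0]},{"dp":[0,-0.002,0.183],"delta_rot":[0,0,0]},{"dp":[0,-0.002,0.183],"delta_rot":[0,0,0]},{"dp":[0,-0.002,0.183],"delta_rot":[0,0,0]}]'; python3 -c "
from h import *
go(.47,-.4165,.034,181.7)
f=vision.grab_frame('top')['img'][200:360,380:540]
g=vision.grab_frame('wrist')['img']
cv2.imwrite('pics/p1.png',np.hstack([cv2.resize(f,(400,400),interpolation=2),cv2.resize(g[:,80:560],(400,400))]))"
```

```text
clock: 8.12
tcp_pos: [0.4711, -0.4185, 0.0775]
orientation: [-0.048, 3.14, -0.002]
contact_force: [-0.2, -0.4, -2.2]
grip_width: 0.0615
gripper_force: 44.6
dp [0.0011, 0.0021, 0.0435] rot [-0.001, 0.002, 0.001] tcp [ 0.4711 -0.4185  0.0775] t 8.12
```

View pics/p1.png

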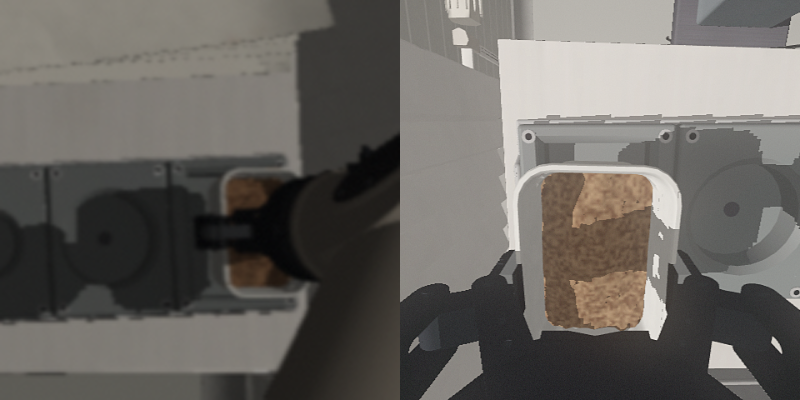

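The top-left crop and the wrist view show the tub held over the rectangular pocket and aligned with it. The offset in the top view matches the parallax expected at that height, so I'm lowering it.

```bash
python3 -m handwheel '[{"dp":[0.001,0.002,0.006],"delta_rot":[0,0,0]},{"dp":[0.001,0.002,0.012],"delta_rot":[0,0,0]},{"dp":[0.001,0.002,0.018],"delta_rot":[0,0,0]},{"dp":[0.001,0.002,0.024],"delta_rot":[0,0,0]},{"dp":[0.001,0.002,0.03],"delta_rot":[0,0,0]},{"dp":[0.001,0.002,0.035],"delta_rot":[0,0,0]},{"dp":[0.001,0.002,0.035],"delta_rot":[0,0,0]}]'; python3 -c "
from h import *
go(.47,-.4165,.034,181.7)"
```

```text
clock: 9.1
tcp_pos: [0.4688, -0.4161, 0.0408]
orientation: [0.047, -3.14, -0.001]
contact_force: [0.2, 1.0, -3.5]
grip_width: 0.0617
gripper_force: 44.7
dp [-0.0012, -0.0005, 0.0068] rot [0.001, -0.001, 0.0] tcp [ 0.4688 -0.4161  0.0408] t 9.1
```

```bash
python3 -m handwheel '[{"dp":[0,0,0.002],"delta_rot":[0,0,0]},{"dp":[0,0,0.004],"delta_rot":[0,0,0]},{"dp":[0,0,0.006],"delta_rot":[0,0,0]},{"dp":[0,0,0.006],"delta_rot":[0,0,0]}]'; python3 -c "
from h import *
go(.47,-.4165,.034,181.7)"
```

```text
clock: 9.6
tcp_pos: [0.469, -0.4161, 0.0351]
orientation: [0.047, -3.141, -0.0]
contact_force: [0.9, -0.3, -3.1]
grip_width: 0.0613
gripper_force: 44.7
dp [-0.001, -0.0004, 0.0011] rot [0.0, -0.0, 0.001] tcp [ 0.469  -0.4161  0.0351] t 9.6
```

Release, then lift.

```bash
python3 -m handwheel '[{"dp":[0,0,0],"delta_rot":[0,0,0]},{"dp":[0,0,0],"delta_rot":[0,0,0]},{"dp":[0,0,0],"delta_rot":[0,0,0]},{"dp":[0,0,0],"delta_rot":[0,0,0]},{"dp":[0,0,-0.02],"delta_rot":[0,0,0]},{"dp":[0,0,-0.06],"delta_rot":[0,0,0]},{"dp":[0,0,-0.11],"delta_rot":[0,0,0]},{"dp":[0,0,-0.16],"delta_rot":[0,0,0]},{"dp":[0,0,-0.205],"delta_rot":[0,0,0]},{"dp":[0,0,-0.225],"delta_rot":[0,0,0]},{"dp":[0,0,-0.225],"delta_rot":[0,0,0]}]' 1; python3 -c "
from h import *
go(.6485,.1895,.26,86.7)
g=vision.grab_frame('wrist');cv2.imwrite('pics/p2.png',g['img'])"
```

```text
clock: 10.98
tcp_pos: [0.4697, -0.4171, 0.2633]
orientation: [-0.047, 3.137, -0.004]
contact_force: [-0.3, 0.7, -1.4]
grip_width: 0.0853
gripper_force: 0.0
dp [-0.1968, 0.601, 0.0025] rot [0.001, 0.005, 1.658] tcp [ 0.4697 -0.4171  0.2633] t 10.97
```

View pics/p2.png

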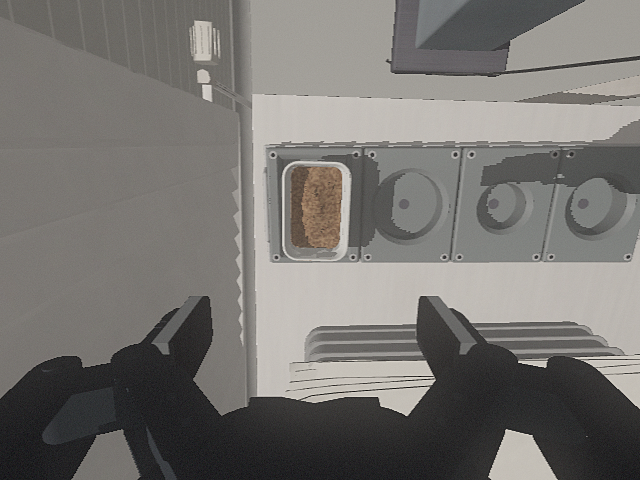

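The wrist view shows the tub seated in its pocket at about (317,210), with the jar, dredger and bottle pockets to its right. Next is the dredger.

```bash
python3 -m handwheel '[{"dp":[-0.017,0.05,0],"delta_rot":[0,0,0.15]},{"dp":[-0.033,0.1,0],"delta_rot":[0,0,0.3]},{"dp":[-0.05,0.15,0],"delta_rot":[0,0,0.45]},{"dp":[-0.066,0.2,0],"delta_rot":[0,0,0.6]},{"dp":[-0.083,0.255,0],"delta_rot":[0,0,0.75]},{"dp":[-0.1,0.31,0],"delta_rot":[0,0,0.9]},{"dp":[-0.12,0.365,0],"delta_rot":[0,0,1.05]},{"dp":[-0.138,0.42,0],"delta_rot":[0,0,1.2]},{"dp":[-0.156,0.475,0],"delta_rot":[0,0,1.35]},{"dp":[-0.174,0.53,0],"delta_rot":[0,0,1.5]},{"dp":[-0.19,0.58,0],"delta_rot":[0,0,1.62]},{"dp":[-0.197,0.601,0],"delta_rot":[0,0,1.658]}]' 0.75; python3 -m handwheel '[{"dp":[0,0,0],"delta_rot":[0,0,0]},{"dp":[0,0,0],"delta_rot":[0,0,0]},{"dp":[0,0,0],"delta_rot":[0,0,0]}]'; python3 -c "
from h import *
go(.6485,.1895,.030,86.7)"
```

```text
clock: 12.52
tcp_pos: [0.6468, 0.1951, 0.2579]
orientation: [-2.279, -2.159, 0.004]
contact_force: [-0.2, -0.1, -1.4]
grip_width: 0.0642
gripper_force: 0.0
clock: 12.9
tcp_pos: [0.6478, 0.188, 0.2604]
orientation: [2.286, 2.154, -0.001]
contact_force: [0.0, -0.1, 0.0]
grip_width: 0.0638
gripper_force: 0.0
dp [0.0016, 0.0007, 0.2304] rot [-0.0, 0.001, -0.002] tcp [0.6478 0.188  0.2604] t 12.9
```

```bash
python3 -m handwheel '[{"dp":[0.001,0.001,0.045],"delta_rot":[0,0,0]},{"dp":[0.001,0.001,0.09],"delta_rot":[0,0,0]},{"dp":[0.001,0.001,0.13],"delta_rot":[0,0,0]},{"dp":[0.001,0.001,0.165],"delta_rot":[0,0,0]},{"dp":[0.001,0.001,0.2],"delta_rot":[0,0,0]},{"dp":[0.001,0.001,0.222],"delta_rot":[0,0,0]},{"dp":[0.001,0.001,0.23],"delta_rot":[0,0,0]},{"dp":[0.001,0.001,0.23],"delta_rot":[0,0,0]}]'; python3 -m handwheel '[{"dp":[0,0,0],"delta_rot":[0,0,0]},{"dp":[0,0,0],"delta_rot":[0,0,0]},{"dp":[0,0,0],"delta_rot":[0,0,0]},{"dp":[0,0,0],"delta_rot":[0,0,0]},{"dp":[0,0,0],"delta_rot":[0,0,0]},{"dp":[0,0,0],"delta_rot":[0,0,0]}]' 0 30; python3 -c "
from h import *
go(.6485,.1895,.030,86.7)"
```

```text
clock: 13.9
tcp_pos: [0.6493, 0.1911, 0.0307]
orientation: [2.284, 2.157, 0.001]
contact_force: [-0.0, -0.5, -0.1]
grip_width: 0.0641
gripper_force: 0.0
clock: 14.65
tcp_pos: [0.6499, 0.1916, 0.0318]
orientation: [2.283, 2.157, 0.003]
contact_force: [-0.8, -0.4, 6.2]
grip_width: 0.0438
gripper_force: 30.8
dp [-0.0022, -0.0013, 0.0018] rot [0.002, -0.001, 0.001] tcp [0.6499 0.1916 0.0318] t 14.65
```

```bash
python3 -m handwheel '[{"dp":[0,0,-0.015],"delta_rot":[0,0,0]},{"dp":[0,0,-0.05],"delta_rot":[0,0,0]},{"dp":[0,0,-0.1],"delta_rot":[0,0,0]},{"dp":[0,0,-0.15],"delta_rot":[0,0,0]},{"dp":[0,0,-0.195],"delta_rot":[0,0,0]},{"dp":[0,0,-0.22],"delta_rot":[0,0,0]},{"dp":[0,0,-0.23],"delta_rot":[0,0,0]}]';python3 -c "
from h import *
go(.4633,-.2088,.26,91)"
```

```text
clock: 15.52
tcp_pos: [0.6495, 0.1913, 0.2628]
orientation: [2.283, 2.156, 0.005]
contact_force: [-0.2, 0.6, -0.8]
grip_width: 0.0437
gripper_force: 30.9
dp [-0.4101, -0.1631, 0.0017] rot [0.003, -0.001, -0.075] tcp [0.6495 0.1913 0.2628] t 15.53
```

```bash
python3 -m handwheel '[{"dp":[-0.03,-0.012,0],"delta_rot":[0,0,0]},{"dp":[-0.07,-0.028,0],"delta_rot":[0,0,-0.01]},{"dp":[-0.12,-0.048,0],"delta_rot":[0,0,-0.02]},{"dp":[-0.17,-0.068,0],"delta_rot":[0,0,-0.03]},{"dp":[-0.22,-0.088,0],"delta_rot":[0,0,-0.04]},{"dp":[-0.27,-0.107,0],"delta_rot":[0,0,-0.05]},{"dp":[-0.32,-0.127,0],"delta_rot":[0,0,-0.06]},{"dp":[-0.36,-0.143,0],"delta_rot":[0,0,-0.075]},{"dp":[-0.39,-0.155,0],"delta_rot":[0,0,-0.075]},{"dp":[-0.409,-0.163,0],"delta_rot":[0,0,-0.075]},{"dp":[-0.409,-0.163,0],"delta_rot":[0,0,-0.075]},{"dp":[-0.409,-0.163,0],"delta_rot":[0,0,-0.075]}]';python3 -c "
from h import *
go(.4633,-.2075,.041,91)"
```

```text
clock: 17.02
tcp_pos: [0.4631, -0.2066, 0.2599]
orientation: [-2.2, -2.242, 0.0]
contact_force: [0.4, 0.7, -1.6]
grip_width: 0.0437
gripper_force: 31.0
dp [-0.0011, 0.0003, 0.2189] rot [-0.001, -0.001, 0.001] tcp [ 0.4631 -0.2066  0.2599] t 17.02
```

```bash
python3 -m handwheel '[{"dp":[-0.001,0,0.03],"delta_rot":[0,0,0]},{"dp":[-0.001,0,0.07],"delta_rot":[0,0,0]},{"dp":[-0.001,0,0.11],"delta_rot":[0,0,0]},{"dp":[-0.001,0,0.15],"delta_rot":[0,0,0]},{"dp":[-0.001,0,0.175],"delta_rot":[0,0,0]},{"dp":[-0.001,0,0.185],"delta_rot":[0,0,0]},{"dp":[-0.001,0,0.193],"delta_rot":[0,0,0]},{"dp":[-0.001,0,0.2],"delta_rot":[0,0,0]},{"dp":[-0.001,0,0.207],"delta_rot":[0,0,0]},{"dp":[-0.001,0,0.213],"delta_rot":[0,0,0]},{"dp":[-0.001,0,0.218],"delta_rot":[0,0,0]},{"dp":[-0.001,0,0.218],"delta_rot":[0,0,0]}]';python3 -c "
from h import *
go(.4633,-.2075,.040,91)"
```

```text
clock: 18.52
tcp_pos: [0.4627, -0.2087, 0.042]
orientation: [-2.201, -2.241, 0.0]
contact_force: [-1.3, -0.5, -2.2]
grip_width: 0.0437
gripper_force: 31.0
dp [0.0012, 0.0006, 0.002] rot [-0.001, -0.0, 0.0] tcp [ 0.4627 -0.2087  0.042 ] t 18.52
```

```bash
python3 -m handwheel '[{"dp":[0,0,0.001],"delta_rot":[0,0,0]},{"dp":[0,0,0.001],"delta_rot":[0,0,0]},{"dp":[0,0,0.001],"delta_rot":[0,0,0]},{"dp":[0,0,0.001],"delta_rot":[0,0,0]},{"dp":[0,0,-0.02],"delta_rot":[0,0,0]},{"dp":[0,0,-0.06],"delta_rot":[0,0,0]},{"dp":[0,0,-0.11],"delta_rot":[0,0,0]},{"dp":[0,0,-0.16],"delta_rot":[0,0,0]},{"dp":[0,0,-0.205],"delta_rot":[0,0,0]},{"dp":[0,0,-0.235],"delta_rot":[0,0,0]},{"dp":[0,0,-0.255],"delta_rot":[0,0,0]},{"dp":[0,0,-0.255],"delta_rot":[0,0,0]}]' 0.75; python3 -c "
from h import *
go(.4245,.198,.30,90)
g=vision.grab_frame('wrist')['img'];t=vision.grab_frame('top')['img'][160:360,200:520]
cv2.imwrite('pics/p3.png',np.hstack([cv2.resize(g,(400,300)),cv2.resize(t,(400,300))]))"
```

```text
clock: 20.02
tcp_pos: [0.4636, -0.209, 0.2985]
orientation: [2.2, 2.24, 0.004]
contact_force: [0.6, 0.1, -1.2]
grip_width: 0.064
gripper_force: 0.0
dp [0.4077, -0.0318, -0.0016] rot [0.003, 0.0, 0.018] tcp [ 0.4636 -0.209   0.2985] t 20.02
```

View pics/p3.png

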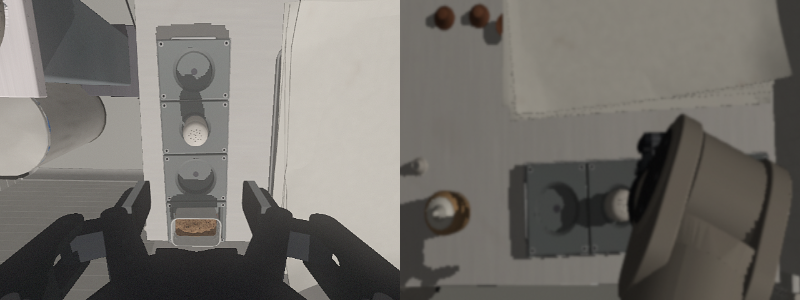

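The dredger stands in its pocket. Now I'm moving over the jar at z = 0.30.

```bash
python3 -m handwheel '[{"dp":[0.05,-0.004,0],"delta_rot":[0,0,0]},{"dp":[0.1,-0.008,0],"delta_rot":[0,0,0]},{"dp":[0.15,-0.012,0],"delta_rot":[0,0,0]},{"dp":[0.2,-0.016,0],"delta_rot":[0,0,0]},{"dp":[0.25,-0.02,0],"delta_rot":[0,0,0]},{"dp":[0.3,-0.023,0],"delta_rot":[0,0,0]},{"dp":[0.35,-0.027,0],"delta_rot":[0,0,0]},{"dp":[0.39,-0.03,0],"delta_rot":[0,0,0.01]},{"dp":[0.408,-0.032,0],"delta_rot":[0,0,0.018]},{"dp":[0.408,-0.032,0],"delta_rot":[0,0,0.018]},{"dp":[0.408,-0.032,0],"delta_rot":[0,0,0.018]},{"dp":[0.408,-0.032,0],"delta_rot":[0,0,0.018]}]' 1; python3 -c "
from h import *
go(.4245,.198,.08,90)
t=vision.grab_frame('wrist');cv2.imwrite('pics/w4.png',t['img'])"
```

```text
clock: 21.62
tcp_pos: [0.4238, 0.1974, 0.2971]
orientation: [-2.224, -2.219, 0.001]
contact_force: [-0.9, 0.2, -0.1]
grip_width: 0.0853
gripper_force: 0.0
dp [0.0007, 0.0008, 0.2171] rot [-0.0, 0.0, -0.002] tcp [0.4238 0.1974 0.2971] t 21.62
```

View pics/w4.png

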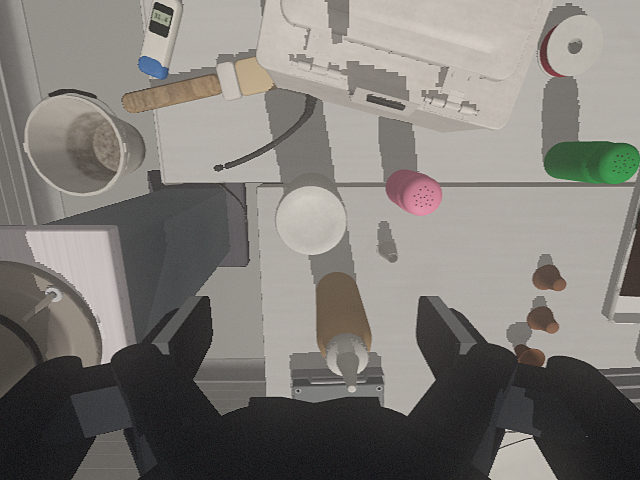

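```bash
python3 -c "
from h import *
t=vision.grab_frame('wrist')
print(cast(t,311.5,220,.134),cast(t,350,387,.199))
go(.4245,.198,.076,90)"
```

```text
[0.42170567 0.19931705 0.134     ] [0.45355247 0.07229149 0.199     ]
dp [0.0002, 0.0007, 0.2213] rot [-0.0, -0.0, -0.002] tcp [0.4238 0.1978 0.2973] t 21.73
```

```bash
python3 -m handwheel '[{"dp":[0.0015,-0.001,0.04],"delta_rot":[0,0,0]},{"dp":[0.0015,-0.001,0.08],"delta_rot":[0,0,0]},{"dp":[0.0015,-0.001,0.115],"delta_rot":[0,0,0]},{"dp":[0.0015,-0.001,0.145],"delta_rot":[0,0,0]},{"dp":[0.0015,-0.001,0.175],"delta_rot":[0,0,0]},{"dp":[0.0015,-0.001,0.2],"delta_rot":[0,0,0]},{"dp":[0.0015,-0.001,0.218],"delta_rot":[0,0,0]},{"dp":[0.0015,-0.001,0.224],"delta_rot":[0,0,0]},{"dp":[0.0015,-0.001,0.224],"delta_rot":[0,0,0]}]'; python3 -m handwheel '[{"dp":[0,0,0],"delta_rot":[0,0,0]},{"dp":[0,0,0],"delta_rot":[0,0,0]},{"dp":[0,0,0],"delta_rot":[0,0,0]},{"dp":[0,0,0],"delta_rot":[0,0,0]},{"dp":[0,0,0],"delta_rot":[0,0,0]},{"dp":[0,0,0],"delta_rot":[0,0,0]}]' 0 60
```

```text
clock: 22.85
tcp_pos: [0.4228, 0.2, 0.0734]
orientation: [2.222, 2.221, -0.0]
contact_force: [0.2, -1.0, 0.3]
grip_width: 0.0855
gripper_force: 0.0
clock: 23.6
tcp_pos: [0.4227, 0.2005, 0.0743]
orientation: [-2.221, -2.221, -0.002]
contact_force: [-2.5, -1.0, 5.6]
grip_width: 0.067
gripper_force: 65.1
```

```bash
python3 -m handwheel '[{"dp":[0,0,-0.012],"delta_rot":[0,0,0]},{"dp":[0,0,-0.04],"delta_rot":[0,0,0]},{"dp":[0,0,-0.075],"delta_rot":[0,0,0]},{"dp":[0,0,-0.11],"delta_rot":[0,0,0]},{"dp":[0,0,-0.15],"delta_rot":[0,0,0]},{"dp":[0,0,-0.19],"delta_rot":[0,0,0]},{"dp":[0,0,-0.22],"delta_rot":[0,0,0]},{"dp":[0,0,-0.24],"delta_rot":[0,0,0]},{"dp":[0,0,-0.245],"delta_rot":[0,0,0]}]';python3 -c "
from h import *
go(.4664,-.3115,.32,91)"
```

```text
clock: 24.72
tcp_pos: [0.4229, 0.2, 0.3199]
orientation: [2.222, 2.221, 0.004]
contact_force: [1.5, 0.1, -4.0]
grip_width: 0.0668
gripper_force: 68.1
dp [-0.5115, 0.0437, -0.001] rot [0.002, -0.002, -0.018] tcp [0.4229 0.2    0.3199] t 24.73
```

```bash
python3 -m handwheel '[{"dp":[-0.03,0.002,0],"delta_rot":[0,0,0]},{"dp":[-0.07,0.006,0],"delta_rot":[0,0,0]},{"dp":[-0.12,0.01,0],"delta_rot":[0,0,0]},{"dp":[-0.17,0.014,0],"delta_rot":[0,0,0]},{"dp":[-0.22,0.018,0],"delta_rot":[0,0,0]},{"dp":[-0.27,0.022,0],"delta_rot":[0,0,0]},{"dp":[-0.32,0.027,0],"delta_rot":[0,0,0]},{"dp":[-0.37,0.031,0],"delta_rot":[0,0,0]},{"dp":[-0.42,0.035,0],"delta_rot":[0,0,-0.018]},{"dp":[-0.46,0.039,0],"delta_rot":[0,0,-0.018]},{"dp":[-0.495,0.042,0],"delta_rot":[0,0,-0.018]},{"dp":[-0.511,0.044,0],"delta_rot":[0,0,-0.018]}]';python3 -m handwheel '[{"dp":[0,0,0],"delta_rot":[0,0,0]},{"dp":[0,0,0],"delta_rot":[0,0,0]},{"dp":[0,0,0],"delta_rot":[0,0,0]}]';python3 -c "
from h import *
go(.4664,-.3115,.0835,91)"
```

```text
clock: 26.22
tcp_pos: [0.4653, -0.3129, 0.3175]
orientation: [-2.204, -2.237, 0.003]
contact_force: [0.6, 1.0, -3.5]
grip_width: 0.0669
gripper_force: 68.0
clock: 26.6
tcp_pos: [0.4667, -0.3096, 0.3181]
orientation: [-2.199, -2.243, -0.001]
contact_force: [-0.8, 0.8, -3.8]
grip_width: 0.0669
gripper_force: 68.0
dp [-0.0021, -0.0003, 0.2346] rot [-0.0, -0.001, 0.002] tcp [ 0.4667 -0.3096  0.3181] t 26.6
```

```bash
python3 -m handwheel '[{"dp":[-0.001,0,0.03],"delta_rot":[0,0,0]},{"dp":[-0.001,0,0.07],"delta_rot":[0,0,0]},{"dp":[-0.001,0,0.11],"delta_rot":[0,0,0]},{"dp":[-0.001,0,0.15],"delta_rot":[0,0,0]},{"dp":[-0.001,0,0.18],"delta_rot":[0,0,0]},{"dp":[-0.001,0,0.195],"delta_rot":[0,0,0]},{"dp":[-0.001,0,0.203],"delta_rot":[0,0,0]},{"dp":[-0.001,0,0.211],"delta_rot":[0,0,0]},{"dp":[-0.001,0,0.219],"delta_rot":[0,0,0]},{"dp":[-0.001,0,0.226],"delta_rot":[0,0,0]},{"dp":[-0.001,0,0.232],"delta_rot":[0,0,0]},{"dp":[-0.001,0,0.234],"delta_rot":[0,0,0]}]';python3 -c "
from h import *
go(.4664,-.3115,.082,91)"
```

```text
clock: 28.1
tcp_pos: [0.4665, -0.3117, 0.0839]
orientation: [-2.201, -2.241, 0.0]
contact_force: [-0.6, -0.8, -3.8]
grip_width: 0.067
gripper_force: 68.2
dp [0.0002, -0.0001, 0.0019] rot [-0.0, -0.0, 0.001] tcp [ 0.4665 -0.3117  0.0839] t 28.1
```

```bash
python3 -m handwheel '[{"dp":[0,0,0.001],"delta_rot":[0,0,0]},{"dp":[0,0,0.001],"delta_rot":[0,0,0]},{"dp":[0,0,0.001],"delta_rot":[0,0,0]},{"dp":[0,0,0.001],"delta_rot":[0,0,0]},{"dp":[0,0,-0.02],"delta_rot":[0,0,0]},{"dp":[0,0,-0.06],"delta_rot":[0,0,0]},{"dp":[0,0,-0.11],"delta_rot":[0,0,0]},{"dp":[0,0,-0.16],"delta_rot":[0,0,0]},{"dp":[0,0,-0.205],"delta_rot":[0,0,0]},{"dp":[0,0,-0.235],"delta_rot":[0,0,0]},{"dp":[0,0,-0.24],"delta_rot":[0,0,0]},{"dp":[0,0,-0.24],"delta_rot":[0,0,0]}]' 1; python3 -c "
from h import *
go(.455,.0715,.32,90)"
```

```text
clock: 29.6
tcp_pos: [0.4664, -0.3116, 0.3238]
orientation: [-2.201, -2.241, -0.0]
contact_force: [1.2, 0.3, -0.3]
grip_width: 0.085
gripper_force: 0.0
dp [0.3832, -0.0044, 0.004] rot [-0.0, -0.001, 0.018] tcp [ 0.4664 -0.3116  0.3238] t 29.6
```

```bash
python3 -m handwheel '[{"dp":[0.05,0,0],"delta_rot":[0,0,0]},{"dp":[0.1,-0.001,0],"delta_rot":[0,0,0]},{"dp":[0.15,-0.002,0],"delta_rot":[0,0,0]},{"dp":[0.2,-0.002,0],"delta_rot":[0,0,0]},{"dp":[0.25,-0.003,0],"delta_rot":[0,0,0]},{"dp":[0.3,-0.004,0],"delta_rot":[0,0,0]},{"dp":[0.345,-0.004,0],"delta_rot":[0,0,0]},{"dp":[0.372,-0.004,0],"delta_rot":[0,0,0.018]},{"dp":[0.383,-0.004,0],"delta_rot":[0,0,0.018]},{"dp":[0.383,-0.004,0],"delta_rot":[0,0,0.018]},{"dp":[0.383,-0.004,0],"delta_rot":[0,0,0.018]},{"dp":[0.383,-0.004,0],"delta_rot":[0,0,0.018]}]' 1; python3 -c "
from h import *
go(.455,.0712,.1,90)
t=vision.grab_frame('wrist');cv2.imwrite('pics/w5.png',t['img'])"
```

```text
clock: 31.1
tcp_pos: [0.4558, 0.0698, 0.3243]
orientation: [-2.224, -2.219, 0.0]
contact_force: [0.5, -0.5, -0.4]
grip_width: 0.0852
gripper_force: 0.0
dp [0.0014, -0.0008, 0.2243] rot [-0.0, -0.0, -0.002] tcp [0.4558 0.0698 0.3243] t 31.1
```

View pics/w5.png

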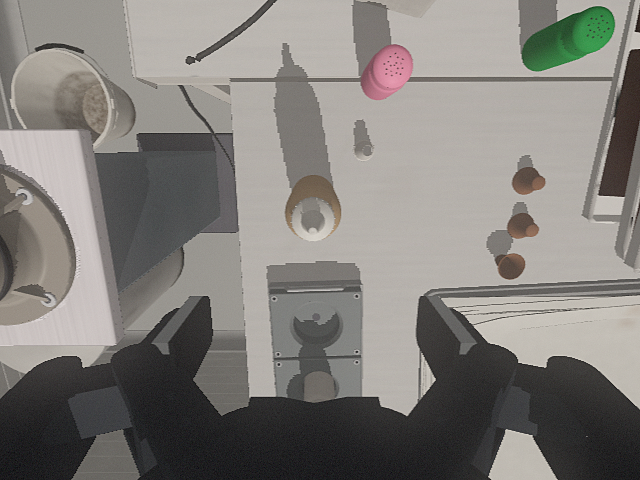

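The wrist view shows the bottle at (313,210), with its tip at (312,230). I'm descending in stages and watching the force.

```bash
python3 -c "
from h import *
t=vision.grab_frame('wrist');print(cast(t,312,231,.199))"; python3 -m handwheel '[{"dp":[0.0015,-0.001,0.04],"delta_rot":[0,0,0]},{"dp":[0.0015,-0.001,0.08],"delta_rot":[0,0,0]},{"dp":[0.0015,-0.001,0.115],"delta_rot":[0,0,0]},{"dp":[0.0015,-0.001,0.145],"delta_rot":[0,0,0]},{"dp":[0.0015,-0.001,0.165],"delta_rot":[0,0,0]},{"dp":[0.0015,-0.001,0.18],"delta_rot":[0,0,0]},{"dp":[0.0015,-0.001,0.188],"delta_rot":[0,0,0]},{"dp":[0.0015,-0.001,0.19],"delta_rot":[0,0,0]},{"dp":[0.0015,-0.001,0.19],"delta_rot":[0,0,0]}]'; python3 -c "
from h import *
go(.455,.0712,.107,90)
g=vision.grab_frame('scene')['img'][60:220,300:460];t=vision.grab_frame('wrist')['img']
cv2.imwrite('pics/s5.png',np.hstack([cv2.resize(g,(480,480),interpolation=2),cv2.resize(t[200:,240:400],(320,480),interpolation=2)]))"
```

```text
[0.45443771 0.07098327 0.199     ]
clock: 32.33
tcp_pos: [0.4551, 0.0726, 0.1347]
orientation: [2.221, 2.221, 0.001]
contact_force: [-0.4, 0.1, 0.6]
grip_width: 0.0857
gripper_force: 0.0
dp [-0.0014, -0.0001, 0.0277] rot [0.001, -0.0, -0.0] tcp [0.4551 0.0726 0.1347] t 32.33
```

View pics/s5.png

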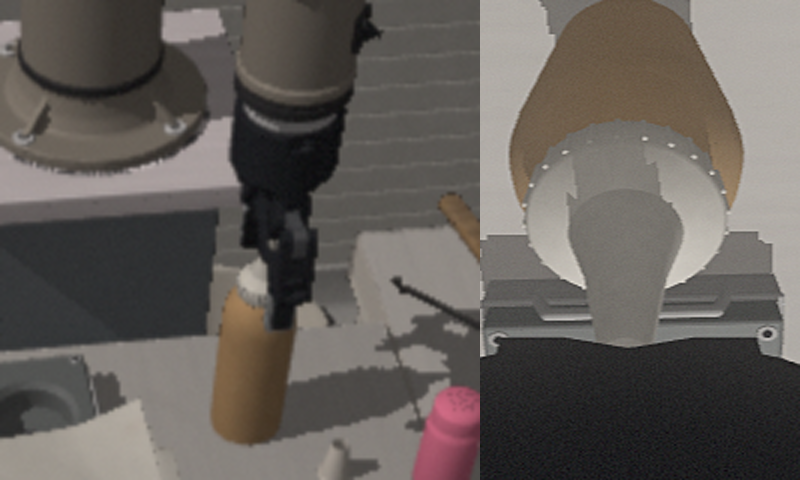

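```bash
python3 -m handwheel '[{"dp":[-0.0015,0,0.002],"delta_rot":[0,0,0]},{"dp":[-0.0015,0,0.004],"delta_rot":[0,0,0]},{"dp":[-0.0015,0,0.006],"delta_rot":[0,0,0]},{"dp":[-0.0015,0,0.006],"delta_rot":[0,0,0]}]'; python3 -m handwheel '[{"dp":[0,0,0.0015],"delta_rot":[0,0,0]},{"dp":[0,0,0.003],"delta_rot":[0,0,0]},{"dp":[0,0,0.003],"delta_rot":[0,0,0]}]'; python3 -m handwheel '[{"dp":[0,0,0.001],"delta_rot":[0,0,0]},{"dp":[0,0,0.002],"delta_rot":[0,0,0]},{"dp":[0,0,0.002],"delta_rot":[0,0,0]}]'
```

```text
clock: 32.92
tcp_pos: [0.4546, 0.071, 0.1281]
orientation: [-2.221, -2.221, 0.001]
contact_force: [-0.1, 0.8, -0.1]
grip_width: 0.0852
gripper_force: 0.0
clock: 33.3
tcp_pos: [0.4547, 0.071, 0.1252]
orientation: [-2.221, -2.221, 0.0]
contact_force: [-0.2, -0.0, 1.0]
grip_width: 0.0854
gripper_force: 0.0
clock: 33.67
tcp_pos: [0.4547, 0.071, 0.1232]
orientation: [-2.221, -2.221, 0.0]
contact_force: [0.8, -0.1, 0.3]
grip_width: 0.0851
gripper_force: 0.0
```

No contact yet, so I'm continuing carefully.

```bash
for i in 1 ; do python3 -m handwheel '[{"dp":[0,0,0.001],"delta_rot":[0,0,0]},{"dp":[0,0,0.002],"delta_rot":[0,0,0]},{"dp":[0,0,0.003],"delta_rot":[0,0,0]},{"dp":[0,0,0.003],"delta_rot":[0,0,0]}]' | grep -E "tcp|force"; done;  python3 -c "
from h import *
g=vision.grab_frame('scene')['img'][60:220,300:460];t=vision.grab_frame('wrist')['img']
cv2.imwrite('pics/s6.png',np.hstack([cv2.resize(g,(480,480),interpolation=2),cv2.resize(t[200:,240:400],(320,480),interpolation=2)]))"
```

```text
tcp_pos: [0.4547, 0.071, 0.1202]
contact_force: [-0.3, 0.1, 1.1]
gripper_force: 0.0
```

```bash
python3 -m handwheel '[{"dp":[0,0,0.001],"delta_rot":[0,0,0]},{"dp":[0,0,0.002],"delta_rot":[0,0,0]},{"dp":[0,0,0.002],"delta_rot":[0,0,0]}]' | grep -E "tcp|contact_force"; python3 -m handwheel '[{"dp":[0,0,0.001],"delta_rot":[0,0,0]},{"dp":[0,0,0.002],"delta_rot":[0,0,0]},{"dp":[0,0,0.002],"delta_rot":[0,0,0]}]' | grep -E "tcp|contact_force"
```

```text
tcp_pos: [0.4546, 0.071, 0.1182]
contact_force: [0.5, 0.2, 0.4]
tcp_pos: [0.4546, 0.071, 0.1162]
contact_force: [-0.4, 0.2, -0.2]
```

```bash
python3 -m handwheel '[{"dp":[0,0,0.001],"delta_rot":[0,0,0]},{"dp":[0,0,0.002],"delta_rot":[0,0,0]},{"dp":[0,0,0.003],"delta_rot":[0,0,0]},{"dp":[0,0,0.003],"delta_rot":[0,0,0]}]' | grep -E "tcp|contact_force"; python3 -m handwheel '[{"dp":[0,0,0.001],"delta_rot":[0,0,0]},{"dp":[0,0,0.002],"delta_rot":[0,0,0]},{"dp":[0,0,0.003],"delta_rot":[0,0,0]},{"dp":[0,0,0.003],"delta_rot":[0,0,0]}]' | grep -E "tcp|contact_force"
```

```text
tcp_pos: [0.4546, 0.071, 0.1132]
contact_force: [-0.6, -0.4, 0.4]
tcp_pos: [0.4546, 0.071, 0.1102]
contact_force: [-0.9, -0.6, 0.7]
```

```bash
python3 -m handwheel '[{"dp":[0,0,0.001],"delta_rot":[0,0,0]},{"dp":[0,0,0.002],"delta_rot":[0,0,0]},{"dp":[0,0,0.003],"delta_rot":[0,0,0]},{"dp":[0,0,0.003],"delta_rot":[0,0,0]}]'  | grep -E "tcp|contact_force"; python3 -m handwheel '[{"dp":[0,0,0],"delta_rot":[0,0,0]},{"dp":[0,0,0],"delta_rot":[0,0,0]},{"dp":[0,0,0],"delta_rot":[0,0,0]},{"dp":[0,0,0],"delta_rot":[0,0,0]},{"dp":[0,0,0],"delta_rot":[0,0,0]},{"dp":[0,0,0],"delta_rot":[0,0,0]}]' 0 50; python3 -m handwheel '[{"dp":[0,0,-0.005],"delta_rot":[0,0,0]},{"dp":[0,0,-0.015],"delta_rot":[0,0,0]},{"dp":[0,0,-0.03],"delta_rot":[0,0,0]},{"dp":[0,0,-0.045],"delta_rot":[0,0,0]},{"dp":[0,0,-0.055],"delta_rot":[0,0,0]},{"dp":[0,0,-0.06],"delta_rot":[0,0,0]},{"dp":[0,0,-0.06],"delta_rot":[0,0,0]}]'; python3 -c "
from h import *
go(.4602,-.1046,.167,91)
g=vision.grab_frame('scene')['img'][40:220,280:460];t=vision.grab_frame('wrist')['img']
cv2.imwrite('pics/s7.png',np.hstack([cv2.resize(g,(480,480),interpolation=2),cv2.resize(t[200:,240:400],(320,480),interpolation=2)]))"
```

```text
tcp_pos: [0.4547, 0.071, 0.1072]
contact_force: [0.4, -0.5, 0.1]
clock: 37.28
tcp_pos: [0.4547, 0.071, 0.1076]
orientation: [-2.221, -2.221, -0.0]
contact_force: [-1.8, -0.7, 5.8]
grip_width: 0.0578
gripper_force: 53.0
clock: 38.15
tcp_pos: [0.4548, 0.0712, 0.1676]
orientation: [2.221, 2.222, 0.001]
contact_force: [0.2, -0.5, -4.4]
grip_width: 0.0572
gripper_force: 54.3
dp [-0.1758, 0.0054, 0.0005] rot [0.0, -0.0, -0.017] tcp [0.4548 0.0712 0.1676] t 38.15
```

View pics/s7.png

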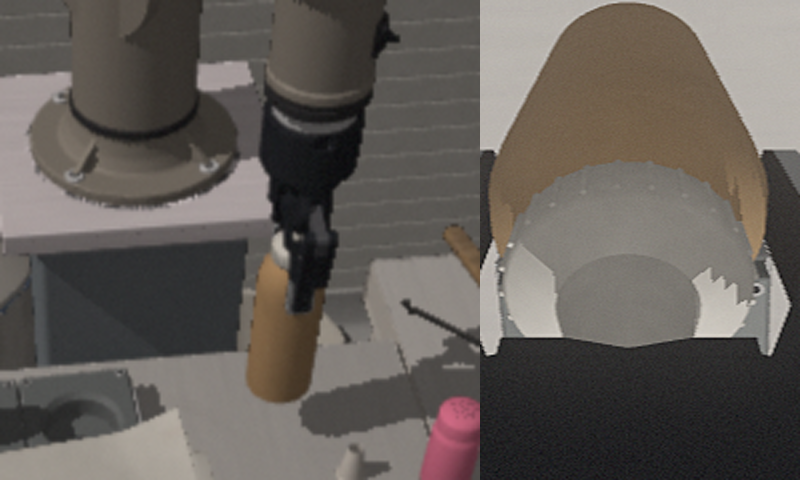

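The bottle is held upright with its base about 60 mm up. I'm carrying it across, clear of the block top.

```bash
python3 -m handwheel '[{"dp":[-0.01,0,0],"delta_rot":[0,0,0]},{"dp":[-0.03,0.001,0],"delta_rot":[0,0,0]},{"dp":[-0.055,0.002,0],"delta_rot":[0,0,0]},{"dp":[-0.08,0.003,0],"delta_rot":[0,0,0]},{"dp":[-0.105,0.004,0],"delta_rot":[0,0,0]},{"dp":[-0.13,0.005,0],"delta_rot":[0,0,-0.017]},{"dp":[-0.15,0.0055,0],"delta_rot":[0,0,-0.017]},{"dp":[-0.165,0.0055,0],"delta_rot":[0,0,-0.017]},{"dp":[-0.176,0.0055,0],"delta_rot":[0,0,-0.017]},{"dp":[-0.176,0.0055,0],"delta_rot":[0,0,-0.017]},{"dp":[-0.176,0.0055,0],"delta_rot":[0,0,-0.017]},{"dp":[-0.176,0.0055,0],"delta_rot":[0,0,-0.017]}]'; python3 -c "
from h import *
go(.4602,-.1046,.1165,91)"
```

```text
clock: 39.75
tcp_pos: [0.4602, -0.1042, 0.1672]
orientation: [-2.201, -2.241, -0.0]
contact_force: [0.5, 1.1, -3.6]
grip_width: 0.0575
gripper_force: 54.3
dp [-0.0004, -0.0, 0.0507] rot [-0.0, -0.0, 0.001] tcp [ 0.4602 -0.1042  0.1672] t 39.75
```

```bash
python3 -m handwheel '[{"dp":[0,0,0.007],"delta_rot":[0,0,0]},{"dp":[0,0,0.015],"delta_rot":[0,0,0]},{"dp":[0,0,0.023],"delta_rot":[0,0,0]},{"dp":[0,0,0.03],"delta_rot":[0,0,0]},{"dp":[0,0,0.036],"delta_rot":[0,0,0]},{"dp":[0,0,0.042],"delta_rot":[0,0,0]},{"dp":[0,0,0.047],"delta_rot":[0,0,0]},{"dp":[0,0,0.05],"delta_rot":[0,0,0]},{"dp":[0,0,0.05],"delta_rot":[0,0,0]}]'
```

```text
clock: 40.88
tcp_pos: [0.4601, -0.105, 0.1171]
orientation: [-2.202, -2.24, 0.0]
contact_force: [0.5, -0.4, -3.4]
grip_width: 0.0574
gripper_force: 54.3
```

```bash
python3 -m handwheel '[{"dp":[0,0,0.001],"delta_rot":[0,0,0]},{"dp":[0,0,0.001],"delta_rot":[0,0,0]}]' | grep force; python3 -m handwheel '[{"dp":[0,0,0],"delta_rot":[0,0,0]},{"dp":[0,0,0],"delta_rot":[0,0,0]},{"dp":[0,0,0],"delta_rot":[0,0,0]},{"dp":[0,0,0],"delta_rot":[0,0,0]},{"dp":[0,0,-0.01],"delta_rot":[0,0,0]},{"dp":[0,0,-0.03],"delta_rot":[0,0,0]},{"dp":[0,0,-0.06],"delta_rot":[0,0,0]},{"dp":[0,0,-0.1],"delta_rot":[0,0,0]},{"dp":[0,0,-0.14],"delta_rot":[0,0,0]},{"dp":[0,0,-0.18],"delta_rot":[0,0,0]},{"dp":[0,0,-0.21],"delta_rot":[0,0,0]},{"dp":[0,0,-0.21],"delta_rot":[0,0,0]}]' 1;  python3 -m handwheel '[{"dp":[0.05,0,0],"delta_rot":[0,0,0]},{"dp":[0.1,0,0],"delta_rot":[0,0,0]},{"dp":[0.15,0,0],"delta_rot":[0,0,0]},{"dp":[0.2,0,0],"delta_rot":[0,0,0]},{"dp":[0.25,0,0],"delta_rot":[0,0,0]},{"dp":[0.3,0,0],"delta_rot":[0,0,0]},{"dp":[0.3,0,0],"delta_rot":[0,0,0]},{"dp":[0.3,0,0],"delta_rot":[0,0,0]},{"dp":[0.3,0,0],"delta_rot":[0,0,0]}]'
python3 - <<'E'
from h import *
t=vision.grab_frame('top');s=vision.grab_frame('scene')
cv2.imwrite('pics/f.png',np.vstack([cv2.resize(t['img'][150:350,200:520],(480,300),interpolation=2),cv2.resize(s['img'][100:300,130:450],(480,300),interpolation=2)]))
E
```

```text
contact_force: [0.7, -0.2, -2.8]
gripper_force: 54.3
clock: 42.62
tcp_pos: [0.4614, -0.1055, 0.3289]
orientation: [2.201, 2.238, 0.007]
contact_force: [-0.1, -1.3, -1.1]
grip_width: 0.0853
gripper_force: 0.0
clock: 43.75
tcp_pos: [0.4552, 0.1933, 0.3261]
orientation: [-2.205, -2.237, 0.001]
contact_force: [-0.1, -0.6, -0.8]
grip_width: 0.0851
gripper_force: 0.0
```

View pics/f.png

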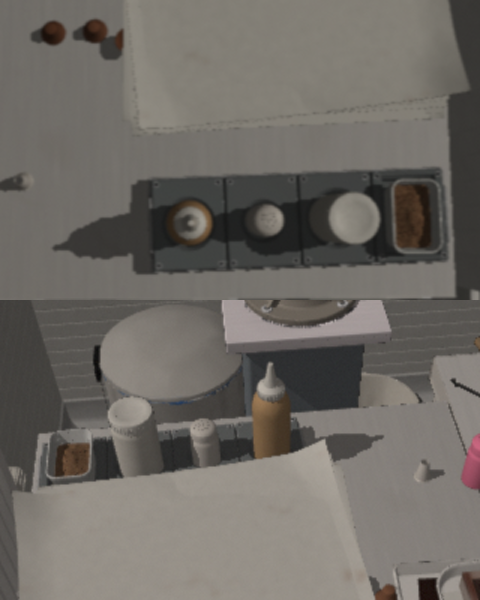

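The final views show all four containers upright in their pockets. One quick numeric check before handing in.

Run:
```python
from h import *
t=vision.grab_frame('top');s=vision.grab_frame('scene')
T=lambda u,v:(200+u/1.5,150+v/1.5);S=lambda u,v:(130+u/1.5,100+(v-300)/1.5)
print("bottle",tri(t,T(188,221),s,S(270,365)),cast(t,*T(188,221),.207))
print("jar",tri(t,T(353,217),s,S(131,411)),cast(t,*T(353,217),.142))
print("dredger",tri(t,T(268,219),s,S(205,428)),cast(t,*T(268,219),.096))
print("tub",tri(t,T(416.5,216.5),s,S(71,457)),cast(t,*T(416.5,216.5),.068))
```

```text
bottle (array([ 0.4636, -0.1028,  0.204 ]), 0.0055) [ 0.46388388 -0.10000231  0.207     ]
jar (array([ 0.4675, -0.3111,  0.1401]), 0.0012) [ 0.46749146 -0.31000064  0.142     ]
dredger (array([ 0.4657, -0.208 ,  0.0916]), 0.0015) [ 0.46564494 -0.20816778  0.096     ]
tub (array([ 0.4678, -0.4176,  0.0545]), 0.0015) [ 0.46778075 -0.41413907  0.068     ]
```

```bash
python3 -c "
from bench import r
print(r.hand_in())"
```

```text
the job is handed in; nothing more can be done
None
```

The bottle, jar, dredger and tub each stand upright in their own pockets, released, and the job is handed in at about 44 s; the hand-in returned no verdict, but a final camera check put each within about 5 mm of its pocket's centre, and the nozzle and cups were never touched.

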